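Line up a pressure vessel's cover with a drift pin and fit its screws

ROBOT

A 7-joint arm with a two-finger parallel gripper is mounted at the origin on the work surface. World frame = base frame: x ahead of the robot, y to its left, z up, the work surface at z = 0. Lengths are in mm, angles in rad, forces in N, time in s.
With the tool pointing down it reaches from about 400 to 875 mm from the base axis. Payload 4.4 kg.
Tool frame: the origin (TCP) lies midway between the tips of the shut fingers; the grasp point (between the pads) lies ctrl.grip_depth behind it (ctrl.grip_depth is the distance from the TCP to the grasp point, in mm); z points along the fingers, y is the line along which they close (so a half turn about z gives the same grasp; the last joint's range is limited). The gripper opens to 85 mm and grips with 20 to 120 N. Pads are 22 mm wide; open, the fingers measure 114 mm over their backs; the gripper's body (76 mm by 85 mm) begins 54 mm behind the grasp point. The pads swing forward as they close: fully open they stand 13 mm farther back than shut.
Start: joints at [1.13, 0.628, 0.038, 1.517, -0.027, 0.996, -0.02], TCP at [237.984, -604.881, 231.313] pointing down, gripper open.
Joint ranges: [-3.06, 3.06], [-0.37, 2.12], [-1.25, 1.32], [0.18, 2.47], [-1.1, 4.24], [0.23, 1.98], [-2.94, 2.94]. Speed limits (rad/s): [2.57, 2.57, 3.14, 3.14, 3.14, 3.14, 3.14].

INTERFACE

Orientations are given as [roll, pitch, yaw] about the fixed x, y, z axes, in that order (R = Rz(yaw) Ry(pitch) Rx(roll)).
In Python, from cell import ctrl gives the robot as it stands.
- The arm moves only by the tool carry_out, never from a script. Its argument "deltas" is one flat list of numbers, 7 for each row, row after row: the turn, a rotation vector about the tool's x, y, z in degrees, then the shift along the tool's x, y, z in m, then the closure, from -1 (fully open) to 1 (shut). In form: [wx, wy, wz, dx, dy, dz, claw, wx, wy, wz, dx, dy, dz, claw, ...]. A call has 1 to 12 rows; each row shifts and turns the commanded pose from where the row before left it, along the tool's axes as they then stand; what a row does not reach is not made up. A row lasts 1/8 s, in which the tool goes at most 62.5 mm and 10.7 degrees, less where a joint would pass 70% of its speed; a pose out of reach is approached as far as the arm can. A call with a gripper value outside its range is refused whole. The fingers move at their own pace and stop on an object; the grip force is fixed at half the most. Time passes only in rows, so rows that do not move let the fingers close. It gives the time, the measured TCP pose, the force, the opening and the grip force at its end, in the units of the state.
- ctrl.read_state(): the state, without advancing time (a new reading comes with each control period).
- ctrl.get_image(name): name is "side" or "top" or "wrist"; returns the picture (384x512x3 uint8, red, green, blue); there is no depth.
- ctrl.calibration(name): a dict with "mtx" (3x3 intrinsics, pixels), "distortion" ([k1, k2, p1, p2, k3] as OpenCV has them; the pictures are not rectified), "R" (3x3) and "t" (3): a world point X has camera coordinates R X + t. Camera axes: x right, y down, z forward; pixel columns grow to the right and rows downward; lengths in mm; the calibration is good to about 2 mm. A picture is of the moment at which its call begins: read the wrist's pose just before it. calibration takes no time and is no camera call; for the wrist camera it gives the pose at the moment of the call.
- ctrl.finish_job(): hands the job in; it is judged then, once.
The state is a dict: "clock": time; "qpos": joint angles; "qd": joint speeds; "tau": joint torques, N m; "eef_pos": TCP position; "tool_rot": TCP orientation; "force": force on the tool from outside, world axes, zero at the start; "torque": the same for the moment, N m; "width": finger opening in mm; "gripper_force": force on a finger pad.
Only numpy, scipy, OpenCV 4.12 (cv2) and the standard library are available. Lean on these libraries where they do the work, as an engineer would, in place of code of your own. Each camera call takes 0.05 s, during which the arm holds its last target. There are 200 camera calls.

TASK

The round cover lies on the small pressure vessel turned a little too far anticlockwise, so its three bolt holes miss those in the flange underneath. Put the drift pin down through any one cover hole, feel for the flange hole with it while bringing the cover round clockwise, and push the pin fully home until its collar sits on the cover; then drop the two cap screws fully home in the other two holes. Leave the pin standing in its hole and do not knock the jar, the beaker or the amber bottles about.

Things in the scene. Friction and masses are not known exactly. Their poses are not given: they have to be found in the camera images.
- cover: Round stainless cover plate of the pressure vessel, 156 mm across, 12 mm thick, three bolt holes 120 degrees apart; a valve and capped ports in the middle (within 33 mm of the axis, 40 mm high). Origin: centre of its top face, 120 mm above the bench; z up, x towards hole0. It cannot be lifted or shifted, only turned about its axis, stiffly (0.12 N m: 2 N at a hole), and stays put.
- joint_face (a point): Point on the cover's axis at its underside, 108 mm above the bench, where it lies on the fixed vessel's flange. The flange (156 mm across, 14 mm thick) has three 14 mm through holes on the same 60 mm radius, open below, hidden by the cover; their angle is not given. The cover holes start 7 to 29 degrees anticlockwise of them, seen from above: turn the cover clockwise.
- hole0 (a point): Mouth of one of the cover's three equal bolt holes (14 mm in diameter, straight through), on the axis of the hole at the cover's top face, 60 mm from the cover's axis; moves with the cover. z up. Seen from above, hole1 lies 120 and hole2 240 degrees anticlockwise of hole0.
- hole1 (a point): Mouth of one of the cover's three equal bolt holes (14 mm in diameter, straight through), on the axis of the hole at the cover's top face, 60 mm from the cover's axis; moves with the cover. z up. Seen from above, hole1 lies 120 and hole2 240 degrees anticlockwise of hole0.
- hole2 (a point): Mouth of one of the cover's three equal bolt holes (14 mm in diameter, straight through), on the axis of the hole at the cover's top face, 60 mm from the cover's axis; moves with the cover. z up. Seen from above, hole1 lies 120 and hole2 240 degrees anticlockwise of hole0.
- pin: Steel drift pin, upright. From the top: round grip 17 mm across, 45 mm tall; collar 24 mm across, 5 mm thick; straight shank 13 mm across, 30 mm long; taper 27 mm long from 13 mm down to a flat 5 mm tip. Origin on its axis at the underside of the collar, z up; the grip ends 50 mm above it. Starts in a hole of the stand, collar on the stand's top (z = 68 mm). About 150 g.
- pin_tip (a point): The tip of the pin, 57 mm below its origin.
- screw_a: Dark steel socket head cap screw (M12 x 40): round head 18 mm across, 12 mm tall, hexagon recess on top; shank 12 mm across, 40 mm long, chamfered end. Origin on its axis at the underside of the head, z up through the head. It starts upright in a hole of the stand, head resting on the stand's top (z = 68 mm). About 60 g. The two screws are alike.
- screw_b: Dark steel socket head cap screw (M12 x 40): round head 18 mm across, 12 mm tall, hexagon recess on top; shank 12 mm across, 40 mm long, chamfered end. Origin on its axis at the underside of the head, z up through the head. It starts upright in a hole of the stand, head resting on the stand's top (z = 68 mm). About 60 g. The two screws are alike.
- stand: Grey plastic block fixed to the bench, 70 mm (its x) by 170 mm (its y) and 68 mm tall, with a row of three blind holes of 14 mm diameter and 62 mm depth, 55 mm apart along its y, which hold the pin and the two screws upright; which one stands in which hole varies. Origin at the centre of its underside.
- jar: White plastic sample jar with a screw cap, 42 mm across and 55 mm tall, standing on the bench; origin at the centre of its underside. A bystander.
- beaker: Empty glass beaker, 60 mm across and 85 mm tall, standing on the bench; origin at the centre of its underside. A bystander.
- amber_bottle: Amber glass bottle with a blue cap, 58 mm across and 130 mm tall, standing at the back; origin at the centre of its underside. A bystander.
- amber_small: Smaller amber glass bottle with a black cap, 44 mm across and 95 mm tall, standing at the back; origin at the centre of its underside. A bystander.

How it is judged (in metres and radians):
On the way, in this order (a step that is already met when the one before it is completed fails the run):
1. the drift pin is fully home in one of the cover's holes, its collar on the cover, with cover and flange holes in line ((horizontal distance between pin and hole0 below 0.004 m or horizontal distance between pin and hole1 below 0.004 m or horizontal distance between pin and hole2 below 0.004 m) and z of pin in the frame of cover below 0.003 m and angle between pin's own z axis and vertical below 0.08 rad), for 0.2 s.
2. both cap screws are fully home in the other two holes while the pin is still home (all of step 1 and (horizontal distance between screw_a and hole0 below 0.004 m or horizontal distance between screw_a and hole1 below 0.004 m or horizontal distance between screw_a and hole2 below 0.004 m) and z of each of screw_a, screw_b in the frame of cover below 0.003 m and angle between each of screw_a, screw_b's own z axis and vertical below 0.08 rad and (horizontal distance between screw_b and hole0 below 0.004 m or horizontal distance between screw_b and hole1 below 0.004 m or horizontal distance between screw_b and hole2 below 0.004 m)), for 0.2 s.
At the end, for the whole second after the job is handed in: The pin stands in one cover hole and the two screws in the other two, each upright (within 4.5 degrees), within 4 mm of its hole's axis, with the underside of its collar or head less than 3 mm above the cover's top face, released and at rest (all of step 2 and linear speed of each of pin, screw_a, screw_b below 0.02 m/s); the robot touches nothing.
It fails at once if the jar, the beaker or one of the two amber bottles is pushed more than 25 mm from where it stood, or tipped (distance of any of jar, beaker, amber_bottle, amber_small from where it was at the start of the episode above 0.025 m or angle between any of jar, beaker, amber_bottle, amber_small's own z axis and vertical above 0.5 rad).
It also fails if it takes over 72 s, if anything falls off the work surface, if the arm or the gripper's body presses on something with over 40 N, if the wrist force passes 120 N, or if a joint passes its speed limit or range.

## Working session

There is one attempt and no reset: what is moved stays moved. The work goes in short steps, Python scripts to look and compute and a tool call to move; the robot and the scene stay as the last step left them, time stands still between calls to the robot, and variables do not carry over. Pictures are saved under pics/ and viewed, at most 10 in all, crops included, and the job is handed in when it is done.

Besides the shell and the picture viewer there is one more tool, called after "Call:" as name(argument=value, ...) on one line, values as JSON. carry_out: Moves the arm, as the interface text tells. Its arguments: {"type":"object","properties":{"deltas":{"type":"array"}},"required":["deltas"]}

```bash
mkdir -p pics
python3 - <<'E'
from cell import ctrl
import cv2,numpy as np
s=ctrl.read_state();print(s['clock'],s['eef_pos'],s['tool_rot'],s['width'],ctrl.grip_depth)
for n in('top','side'):
    im=ctrl.get_image(n);cv2.imwrite(f'pics/{n}0.png',im[:,:,::-1])
    c=ctrl.calibration(n);print(n,{k:np.round(v,4).tolist() for k,v in c.items()}, (-np.array(c['R']).T@c['t']).round())
E
```

```text
0.0 [ 237.76365903 -604.28504829  230.36290537] [-3.13967096e+00  4.83856445e-05  3.74832330e-01] 85.08148772577114 18.700000000000003
top {'mtx': [[494.3943, 0.0, 254.2538], [0.0, 494.3943, 184.8645], [0.0, 0.0, 1.0]], 'distortion': [-0.01, 0.0, 0.0, 0.0, 0.0], 'R': [[0.0059, -0.9999, -0.012], [-0.995, -0.0047, -0.0994], [0.0994, 0.0126, -0.995]], 't': [2.7856, 642.9436, 1036.9293]} [ 537.   -7. 1096.]
side {'mtx': [[375.2316, 0.0, 258.939], [0.0, 375.2316, 194.1149], [0.0, 0.0, 1.0]], 'distortion': [-0.0341, 0.0, 0.0, 0.0, 0.0], 'R': [[-0.6991, -0.715, -0.004], [-0.5154, 0.5078, -0.6904], [0.4957, -0.4806, -0.7235]], 't': [420.3125, 375.6771, 502.2625]} [239. 351. 624.]
```

View pics/top0.png

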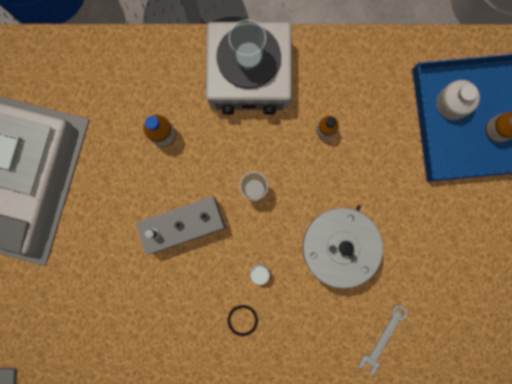

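View pics/side0.png

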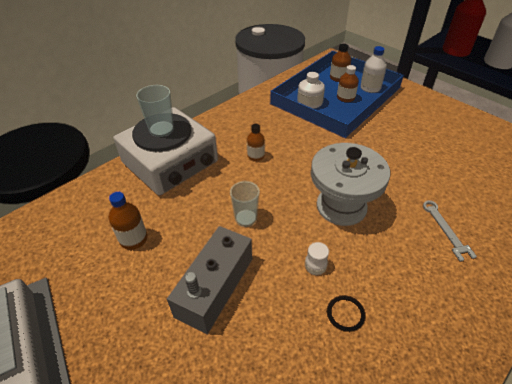

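Pin is at the stand's left end (150,234 in the top view), with screws at (179,226) and (205,216). The cover is at about (343,248). I'll enlarge these.

```bash
cat > h.py <<'E'
from cell import ctrl
import cv2,numpy as np
from scipy.spatial.transform import Rotation as R
def back(c,uv,z):
    "pixel -> world point at height z"
    p=cv2.undistortPoints(np.array(uv,float).reshape(-1,1,2),np.array(c['mtx']),np.array(c['distortion'])).reshape(-1,2)
    Rm=np.array(c['R']);o=-Rm.T@np.array(c['t']);d=np.c_[p,np.ones(len(p))]@Rm
    return o+d*((z-o[2])/d[:,2])[:,None]
def proj(c,X):
    return cv2.projectPoints(np.array(X,float).reshape(-1,3),cv2.Rodrigues(np.array(c['R']))[0],np.array(c['t'],float),np.array(c['mtx']),np.array(c['distortion']))[0].reshape(-1,2)
E
python3 - <<'E'
import cv2,numpy as np
im=cv2.imread('pics/top0.png')
a=cv2.resize(im[200:296,295:391],None,fx=5,fy=5,interpolation=cv2.INTER_CUBIC)
b=cv2.resize(im[190:260,130:230],None,fx=4,fy=4,interpolation=cv2.INTER_CUBIC)
o=np.zeros((480,800,3),np.uint8);o[:480,:480]=a;b=b[:, :320] if 0 else cv2.resize(im[190:260,132:232],None,fx=3.2,fy=3.2,interpolation=cv2.INTER_CUBIC);o[:b.shape[0],480:480+b.shape[1]]=b
cv2.imwrite('pics/crop1.png',o)
E
```

```text
(no output)
```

View pics/crop1.png

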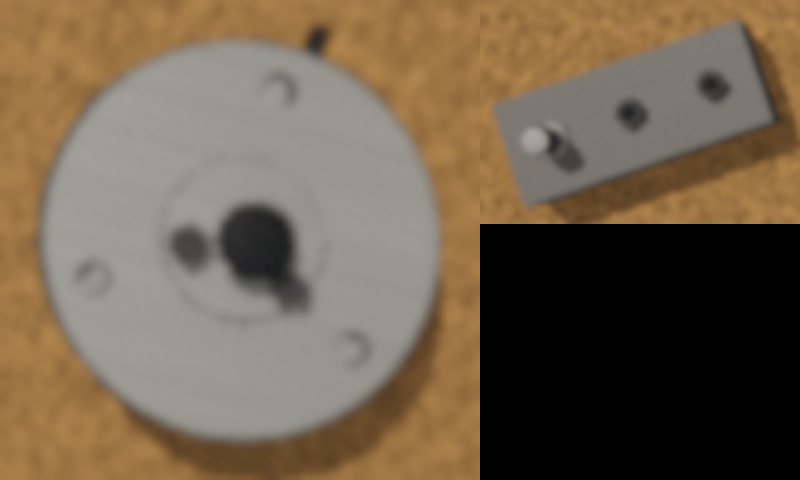

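Run:
```python
from h import *
c=ctrl.calibration('top')
f=lambda l:[(x/5+295-.4,y/5+200-.4) for x,y in l]
g=lambda l:[((x-480)/3.2+132-.35,y/3.2+190-.35) for x,y in l]
C=back(c,f([(240,240)]),120)[0];print('cover',C.round(1))
H=back(c,f([(280,92),(352,348),(94,277)]),120);d=H-H.mean(0)
print('holes',H.round(1).tolist(),'mean',H.mean(0).round(1),np.linalg.norm(d,axis=1).round(1),np.degrees(np.arctan2(d[:,1],d[:,0])).round(1))
e=back(c,f([(40,240),(440,240),(240,40),(240,440)]),120);print('dia',np.linalg.norm(e[0]-e[1]),np.linalg.norm(e[2]-e[3]))
S=back(c,g([(631,114),(713,86)]),80);P=back(c,g([(535,140)]),118);K=back(c,g([(495,105),(742,20),(776,122),(528,206)]),68)
print('screws',S.round(1).tolist(),'pin',P.round(1));print('stand',K.round(1).tolist(),K.mean(0).round(1))
for n,p,z in(('jar',(260,272),55),('beaker',(254,183),85),('amb',(153,122),130),('small',(330,121),95)): print(n,back(c,[p],z).round())
s=ctrl.calibration('side');print(proj(s,np.r_[P,S,H,C[None]]).round(1).tolist())
```

```text
cover [ 511.7 -168.4  120. ]
holes [[569.6, -184.8, 120.0], [470.2, -211.5, 120.0], [497.0, -111.3, 120.0]] mean [ 512.2 -169.2  120. ] [59.4 59.6 59.9] [ -15.2 -134.8  104.8]
dia 156.21672843686346 155.3328713094539
screws [[554.0, 159.9, 80.0], [572.3, 107.5, 80.0]] pin [[537.  212.7 118. ]]
stand [[559.5, 250.7, 68.0], [615.8, 90.6, 68.0], [549.6, 67.6, 68.0], [494.6, 227.4, 68.0]] [554.9 159.1  68. ]
jar [[459.  -7.  55.]]
beaker [[641.   6.  85.]]
amb [[758. 208. 130.]]
small [[ 769. -150.   95.]]
[[189.6, 274.9], [211.3, 261.9], [227.4, 238.5], [332.2, 149.1], [379.7, 165.8], [338.5, 183.8], [350.1, 166.0]]
```

Measurements are consistent: hole radius 59.6 mm, 120° spacing, disc 156 mm, stand pitch 55 mm. The plan is to put the pin in the hole at 105° (hole2-like, 497,-111), with the fingers tangential.

```bash
cat >> h.py <<'E'
def plan(wps,claw=-1,s=None):
    "wps: (x,y,z,yaw_deg,rows). prints rows of tool-frame deltas from the measured pose"
    s=s or ctrl.read_state();p=np.array(s['eef_pos']);r=R.from_euler('xyz',s['tool_rot'])
    out=[]
    for x,y,z,w,n in wps:
        r1=R.from_euler('xyz',[180,0,w],degrees=True);p0=p;rv=(r.inv()*r1).as_rotvec();r0=r
        for k in range(1,n+1):
            pt=p0+(np.array([x,y,z])-p0)*k/n;rt=r0*R.from_rotvec(rv*k/n)
            a=np.round(np.degrees((r.inv()*rt).as_rotvec()),1);d=np.round(r.inv().apply(pt-p)/1000,4)
            out.append(a.tolist()+d.tolist()+[claw]);p=p+r.apply(d*1000);r=r*R.from_rotvec(np.radians(a))
    for o in out: print(str(o)[1:-1].replace(' ','')+',')
E
python3 -c "
from h import *
plan([(450,-230,235,66,8),(537,212.7,235,108.5,9)])"
```

```text
-0.0,-0.0,-5.6,0.0418,-0.0338,-0.0005,-1,
-0.0,-0.0,-5.5,0.0449,-0.0296,-0.0005,-1,
-0.0,-0.0,-5.6,0.0476,-0.0252,-0.0005,-1,
-0.0,-0.0,-5.6,0.0498,-0.0203,-0.0005,-1,
-0.1,-0.0,-5.5,0.0515,-0.0155,-0.0005,-1,
0.0,-0.0,-5.6,0.0528,-0.0104,-0.0006,-1,
0.0,-0.0,-5.6,0.0535,-0.0052,-0.0005,-1,
0.0,-0.0,-5.5,0.0538,0.0,-0.0005,-1,
0.0,-0.0,-4.7,0.0489,-0.0112,0.0,-1,
0.0,-0.0,-4.7,0.0496,-0.0071,0.0,-1,
0.0,-0.0,-4.8,0.05,-0.0031,0.0001,-1,
0.0,-0.0,-4.7,0.0501,0.0011,-0.0,-1,
0.0,-0.0,-4.7,0.0499,0.0053,0.0,-1,
0.0,-0.0,-4.7,0.0492,0.0093,0.0,-1,
0.0,-0.0,-4.8,0.0484,0.0133,0.0001,-1,
0.0,-0.0,-4.7,0.047,0.0173,-0.0,-1,
0.0,-0.0,-4.7,0.0455,0.0211,-0.0,-1,
```

Call:
carry_out(deltas=[0,0,-5.6,0.042,-0.034,-0.0005,-1,0,0,-5.5,0.045,-0.03,-0.0005,-1,0,0,-5.6,0.048,-0.025,-0.0005,-1,0,0,-5.6,0.05,-0.02,-0.0005,-1,-0.1,0,-5.5,0.0515,-0.0155,-0.0005,-1,0,0,-5.6,0.053,-0.0105,-0.0005,-1,0,0,-5.6,0.0535,-0.005,-0.0005,-1,0,0,-5.5,0.054,0,-0.0005,-1,0,0,-4.7,0.049,-0.011,0,-1,0,0,-4.7,0.0495,-0.007,0,-1,0,0,-4.8,0.05,-0.003,0,-1,0,0,-4.7,0.05,0.001,0,-1])

```text
clock: 1.6
eef_pos: [490.3, -31.7, 234.9]
tool_rot: [3.14, 0.001, 1.484]
force: [0.4, 0.2, 0.2]
width: 85.3
gripper_force: 0.0
```

```bash
python3 -c "
from h import *
s=ctrl.read_state();print(s['clock'],s['eef_pos'].round(1),s['tool_rot'].round(4))
plan([(537,212.7,200,108.5,5),(537,212.7,130,108.5,2)])"
```

```text
1.6 [490.3 -31.7 234.9] [3.1404e+00 1.2000e-03 1.4839e+00]
0.0,0.0,-4.7,0.0495,0.0051,0.0069,-1,
0.0,0.0,-4.7,0.0489,0.0091,0.007,-1,
0.0,0.1,-4.7,0.0481,0.013,0.0069,-1,
0.0,-0.0,-4.7,0.0467,0.017,0.007,-1,
0.1,-0.0,-4.7,0.0453,0.0207,0.007,-1,
-0.0,-0.0,0.0,-0.0,0.0,0.035,-1,
-0.0,-0.0,0.0,-0.0001,0.0001,0.035,-1,
```

Call:
carry_out(deltas=[0,0,-4.7,0.0495,0.005,0.007,-1,0,0,-4.7,0.049,0.009,0.007,-1,0,0.1,-4.7,0.048,0.013,0.007,-1,0,0,-4.7,0.0465,0.017,0.007,-1,0.1,0,-4.7,0.0455,0.0205,0.007,-1,0,0,0,0,0,0.035,-1,0,0,0,0,0,0.03,-1,0,0,0,0,0,0,-1,0,0,0,0,0,0,-1])

```text
clock: 2.72
eef_pos: [537.7, 211.3, 135.8]
tool_rot: [3.141, -0.001, 1.891]
force: [0.4, 0.2, 0.4]
width: 85.5
gripper_force: 0.0
```

```bash
python3 -c "
from h import *
s=ctrl.read_state();print(s['clock'],s['eef_pos'].round(1),s['tool_rot'].round(4),s['force'])
im=ctrl.get_image('wrist');cv2.imwrite('pics/w1.png',im[:,:,::-1])
c=ctrl.calibration('wrist')
print('pin top proj',proj(c,[[537,212.7,118],[537,212.7,73],[554,159.9,80]]).round(0).tolist())
plan([(537,212.7,77,108.5,3)])"
```

```text
2.725 [537.7 211.3 135.8] [ 3.1410e+00 -5.0000e-04  1.8912e+00] [0.42296584 0.1811386  0.41988165]
pin top proj [[256.0, 226.0], [256.0, 201.0], [256.0, 265.0]]
0.0,-0.0,-0.0,0.0005,-0.0002,0.0197,-1,
0.1,-0.0,-0.1,0.0005,-0.0002,0.0198,-1,
-0.0,-0.0,-0.0,0.0005,-0.0002,0.0197,-1,
```

View pics/w1.png

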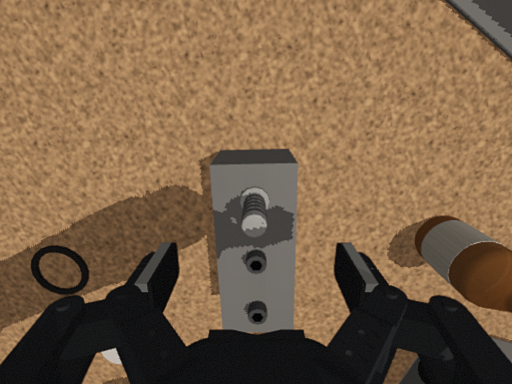

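The wrist view shows the pin top at (254,227) against a predicted (256,226), so it's well centred. Descending and gripping.

Call:
carry_out(deltas=[0,0,0,0.0005,0,0.02,-1,0,0,0,0.0005,0,0.02,-1,0,0,0,0.0005,0,0.019,-1,0,0,0,0,0,0,0.6,0,0,0,0,0,0,0.9,0,0,0,0,0,0,1,0,0,0,0,0,0,1,0,0,0,0,0,0,1,0,0,0,0,0,0,1])

```text
clock: 3.9
eef_pos: [536.7, 212.4, 76.9]
tool_rot: [-3.141, 0.0, 1.891]
force: [-1.3, -1.5, 5.6]
width: 15.9
gripper_force: 58.3
```

```bash
python3 -c "
from h import *
s=ctrl.read_state();print(s['clock'],s['eef_pos'].round(1),s['tool_rot'].round(4),s['force'],s['width'])
x,y=s['eef_pos'][:2]
plan([(x,y,165,108.5,2),(515,40,225,106,4),(497.2,-111,205,105,4)],1)"
```

```text
3.9 [536.7 212.4  76.9] [-3.1414e+00  1.0000e-04  1.8914e+00] [-1.32812281 -1.54567131  5.5944166 ] 15.890546012812745
-0.0,0.0,-0.1,-0.0,-0.0,-0.044,1,
-0.0,0.0,-0.0,-0.0,-0.0,-0.0441,1,
-0.0,0.0,0.6,-0.0392,-0.0188,-0.015,1,
-0.0,0.0,0.6,-0.0393,-0.0184,-0.015,1,
-0.0,0.0,0.6,-0.0396,-0.018,-0.015,1,
-0.0,0.0,0.7,-0.0398,-0.0175,-0.0149,1,
-0.0,0.0,0.2,-0.0351,-0.0147,0.005,1,
-0.0,0.0,0.3,-0.0351,-0.0145,0.005,1,
-0.0,0.0,0.2,-0.0352,-0.0144,0.005,1,
-0.0,0.0,0.3,-0.0352,-0.0142,0.005,1,
```

Call:
carry_out(deltas=[0,0,0,0,0,-0.044,1,0,0,0,0,0,-0.044,1,0,0,0.6,-0.039,-0.019,-0.015,1,0,0,0.6,-0.039,-0.0185,-0.015,1,0,0,0.6,-0.0395,-0.018,-0.015,1,0,0,0.7,-0.04,-0.0175,-0.015,1,0,0,0.2,-0.035,-0.0145,0.005,1,0,0,0.3,-0.035,-0.0145,0.005,1,0,0,0.2,-0.035,-0.0145,0.005,1,0,0,0.3,-0.035,-0.0145,0.005,1,0,0,0,0,0,0,1,0,0,0,0,0,0,1])

```text
clock: 5.4
eef_pos: [496.0, -109.4, 204.1]
tool_rot: [-3.142, -0.001, 1.831]
force: [2.1, 0.4, -1.9]
width: 15.5
gripper_force: 60.4
```

```bash
python3 -c "
from h import *
s=ctrl.read_state();print(s['clock'],s['eef_pos'].round(1),s['tool_rot'].round(4),s['force'],s['torque'],s['width'])
ims=[]
im=ctrl.get_image('top');c=ctrl.calibration('top')
p=s['eef_pos']-[0,0,9];cols=[]
print(proj(c,[p+[0,0,50],p-[0,0,57],[497,-111.3,120]]).round(1).tolist())
a=cv2.resize(im[200:300,290:390],None,fx=4,fy=4,interpolation=cv2.INTER_CUBIC)
w=ctrl.get_image('wrist');cw=ctrl.calibration('wrist');print(proj(cw,[p+[0,0,50],p-[0,0,57],[497,-111.3,120]]).round(1).tolist())
w=cv2.resize(w,(400,300));o=np.zeros((400,800,3),np.uint8);o[:,:400]=a;o[:300,400:]=w
cv2.imwrite('pics/c2.png',o[:,:,::-1])
"
```

```text
5.4 [ 496.  -109.4  204.1] [-3.1415e+00 -8.0000e-04  1.8306e+00] [ 2.1345393   0.38042062 -1.85804556] [ 0.02075182 -0.00247452  0.00714302] 15.541786833573168
[[320.2, 258.6], [313.5, 255.9], [313.4, 255.0]]
[[256.6, 288.1], [256.2, 202.5], [256.6, 197.3]]
```

View pics/c2.png

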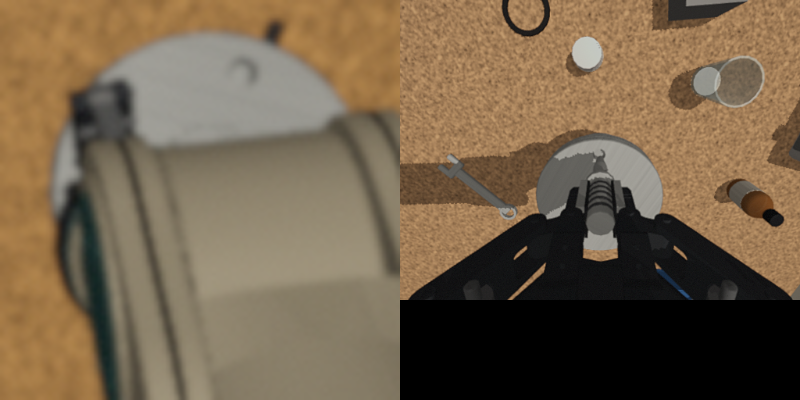

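Call:
carry_out(deltas=[0,0,0,-0.0016,0,0,1,0,0,0,0,0,0.01,1,0,0,0,0,0,0.008,1,0,0,0,0,0,0.004,1,0,0,0,0,0,0,1,0,0,0,0,0,0,1])

```text
clock: 6.25
eef_pos: [496.5, -111.6, 182.1]
tool_rot: [-3.141, -0.0, 1.83]
force: [-0.2, -0.6, -1.2]
width: 15.5
gripper_force: 60.4
```

Call:
carry_out(deltas=[0,0,0,0,0,0.003,1,0,0,0,0,0,0.002,1,0,0,0,0,0,0.002,1,0,0,0,0,0,0.0015,1,0,0,0,0,0,0,1,0,0,0,0,0,0,1])

```text
clock: 7.0
eef_pos: [496.4, -111.7, 173.8]
tool_rot: [-3.141, 0.0, 1.83]
force: [-0.8, 0.9, 3.6]
width: 15.6
gripper_force: 61.2
```

Call:
carry_out(deltas=[0,0,1.9,0,0.002,0.0005,1,0,0,1.9,-0.0001,0.002,0,1,0,0,0,0,0,0,1])

```text
clock: 7.38
eef_pos: [498.0, -111.4, 173.5]
tool_rot: [-3.136, 0.0, 1.763]
force: [-6.1, -0.7, 11.3]
width: 15.5
gripper_force: 62.6
```

Call:
carry_out(deltas=[0,0,1.4,0,0.0015,-0.0005,1,0,0,1.4,-0.0001,0.0015,0,1,0,0,0,0,0,0,1])

```text
clock: 7.75
eef_pos: [500.3, -111.0, 173.5]
tool_rot: [-3.135, 0.0, 1.714]
force: [-6.7, -0.8, 9.3]
width: 15.1
gripper_force: 62.1
```

Call:
carry_out(deltas=[0,0,1.4,0,0.0015,0,1,0,0,1.4,-0.0001,0.0015,0,1,0,0,0,0,0,0,1])

```text
clock: 8.12
eef_pos: [501.8, -110.8, 173.4]
tool_rot: [-3.132, 0.001, 1.665]
force: [-8.6, -1.3, 11.4]
width: 15.5
gripper_force: 62.9
```

Call:
carry_out(deltas=[0,0,0,0,0,-0.001,1,0,0,1.4,0,0.0015,0,1,0,0,1.4,-0.0001,0.0015,0,1,0,0,0,0,0,0,1])

```text
clock: 8.62
eef_pos: [509.5, -109.9, 174.3]
tool_rot: [-3.141, -0.0, 1.617]
force: [-1.8, -0.8, -3.1]
width: 15.5
gripper_force: 60.6
```

Call:
carry_out(deltas=[0,0,0,0,0,0.0015,1,0,0,0,0,0.0,0,1])

```text
clock: 8.88
eef_pos: [509.5, -109.7, 173.0]
tool_rot: [3.142, -0.0, 1.618]
force: [-1.1, -0.3, -2.3]
width: 15.4
gripper_force: 60.6
```

Call:
carry_out(deltas=[0,0,0,0,0,0.002,1,0,0,0,0,0.0,0.002,1,0,0,0,0,0,0,1])

```text
clock: 9.25
eef_pos: [509.2, -109.8, 168.8]
tool_rot: [-3.141, -0.0, 1.618]
force: [-1.3, 0.3, -1.2]
width: 15.1
gripper_force: 60.6
```

Call:
carry_out(deltas=[0,0,0,0,0,0.002,1,0,0,0,0,0.0,0.002,1,0,0,0,0,0,0.002,1,0,0,0,0,0,0,1])

```text
clock: 9.75
eef_pos: [509.1, -109.9, 162.7]
tool_rot: [-3.141, -0.0, 1.617]
force: [-2.0, 0.1, -2.3]
width: 15.8
gripper_force: 60.6
```

Call:
carry_out(deltas=[0,0,0,0,0,0.002,1,0,0,0,0,0.0,0.002,1,0,0,0,0,0,0.002,1,0,0,0,0,0,0,1])

```text
clock: 10.25
eef_pos: [509.1, -109.9, 156.7]
tool_rot: [-3.141, -0.0, 1.617]
force: [-0.8, -0.5, -2.3]
width: 15.5
gripper_force: 60.5
```

Call:
carry_out(deltas=[0,0,0,0,0,0.002,1,0,0,0,0,0.0,0.002,1,0,0,0,0,0,0.002,1,0,0,0,0,0,0,1])

```text
clock: 10.75
eef_pos: [509.2, -109.8, 150.7]
tool_rot: [-3.141, -0.0, 1.618]
force: [-1.8, -0.7, -2.5]
width: 15.3
gripper_force: 60.6
```

Call:
carry_out(deltas=[0,0,0,0,0,0.002,1,0,0,0,0,0.0,0.002,1,0,0,0,0,0,0.002,1,0,0,0,0,0,0,1])

```text
clock: 11.25
eef_pos: [509.0, -109.9, 144.7]
tool_rot: [-3.141, -0.0, 1.617]
force: [-1.7, -1.0, -3.2]
width: 15.9
gripper_force: 60.6
```

Call:
carry_out(deltas=[0,0,0,0,0,0.002,1,0,0,0,0,0,0.002,1,0,0,0,0,0,0.002,1,0,0,0,0,0,0.002,1,0,0,0,0,0,0,1])

```text
clock: 11.88
eef_pos: [508.9, -109.9, 136.7]
tool_rot: [-3.14, -0.0, 1.617]
force: [-1.9, -0.5, -2.4]
width: 15.7
gripper_force: 60.6
```

Call:
carry_out(deltas=[0,0,0,0,0,0.002,1,0,0,0,0,0,0.002,1,0,0,0,0,0,0.002,1,0,0,0,0,0,0.0018,1,0,0,0,0,0,0,1])

```text
clock: 12.5
eef_pos: [508.9, -109.9, 129.0]
tool_rot: [-3.14, -0.0, 1.617]
force: [-3.3, -0.7, -0.9]
width: 15.4
gripper_force: 61.1
```

Call:
carry_out(deltas=[0,0,0,0,0,0.001,1,0,0,0,0,0,0,1,0,0,0,0,0,0,0.0,0,0,0,0,0,0,0.0,0,0,0,0,0,0,0.0,0,0,0,0,0,-0.02,0.0,0,0,0,0,0,-0.04,0.0,0,0,0,0,0,-0.04,0,0,0,0,0,0,0,0])

```text
clock: 13.62
eef_pos: [511.8, -110.0, 231.1]
tool_rot: [3.135, 0.001, 1.617]
force: [-0.1, -0.1, 0.8]
width: 42.7
gripper_force: 0.0
```

```bash
python3 -c "
from h import *
s=ctrl.read_state();print(s['clock'],s['eef_pos'].round(1),s['width'])
c=ctrl.calibration('wrist');w=ctrl.get_image('wrist')
C=np.array([512,-169,120]);print(proj(c,[C+60*np.array([np.cos(a),np.sin(a),0]) for a in np.radians([93,-27,-147])]).round().tolist(),proj(c,[[509,-110,170]]).round())
cv2.imwrite('pics/w3.png',w[:,:,::-1])
plan([(535,20,220,98,3),(554,159.9,180,108.5,3),(554,159.9,110,108.5,2)],-0.2)
"
```

```text
13.625 [ 511.8 -110.   231.1] 42.66611028366405
[[252.0, 184.0], [301.0, 263.0], [205.0, 264.0]] [[252. 204.]]
0.1,0.0,-1.8,0.0429,0.0102,0.0031,-0.2,
0.0,0.0,-1.8,0.0426,0.0116,0.0031,-0.2,
0.1,0.0,-1.7,0.0422,0.0129,0.0031,-0.2,
-0.0,0.0,-3.5,0.0453,0.0127,0.0133,-0.2,
-0.0,0.0,-3.5,0.0445,0.0155,0.0133,-0.2,
-0.0,0.0,-3.5,0.0434,0.0182,0.0133,-0.2,
-0.0,0.0,-0.0,0.0,0.0,0.035,-0.2,
-0.0,0.0,-0.0,0.0,0.0,0.035,-0.2,
```

View pics/w3.png

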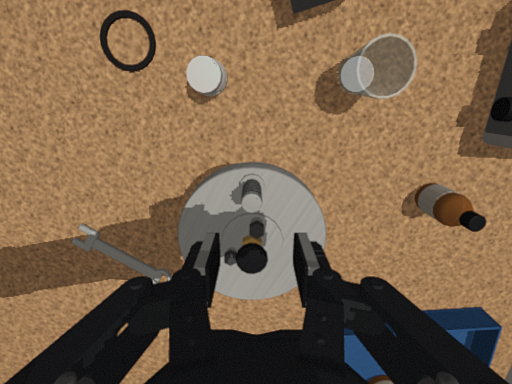

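The pin stands upright in its hole, with its top at about (252,200). Going for the middle screw.

Call:
carry_out(deltas=[0.1,0,-1.8,0.043,0.01,0.003,0,0,0,-1.8,0.0425,0.0115,0.003,0,0.1,0,-1.7,0.042,0.013,0.003,0,0,0,-3.5,0.0455,0.0125,0.0135,0,0,0,-3.5,0.0445,0.0155,0.0135,0,0,0,-3.5,0.0435,0.018,0.013,0,0,0,0,0,0,0.035,0,0,0,0,0,0,0.035,0,0,0,0,0,0,0,0,0,0,0,0,0,0,0])

```text
clock: 14.92
eef_pos: [552.0, 160.3, 109.3]
tool_rot: [-3.138, -0.001, 1.893]
force: [0.1, 0.4, -0.0]
width: 42.7
gripper_force: 0.0
```

```bash
python3 -c "
from h import *
s=ctrl.read_state();print(s['clock'],s['eef_pos'].round(1),s['tool_rot'])
c=ctrl.calibration('wrist');w=ctrl.get_image('wrist')
print(proj(c,[[554,159.9,80],[572.3,107.5,80]]).round(1).tolist())
t=ctrl.get_image('top');a=cv2.resize(t[195:301,290:396],(424,424),interpolation=cv2.INTER_CUBIC)
b=cv2.resize(w[150:340,160:350],(376,376),interpolation=cv2.INTER_CUBIC)
o=np.zeros((424,800,3),np.uint8);o[:,:424]=a;o[:376,424:]=b
cv2.imwrite('pics/c4.png',o[:,:,::-1])
plan([(554,159.9,69.5,108.5,3)],0)
"
```

```text
14.925 [552.  160.3 109.3] [-3.13786388e+00 -1.35854795e-03  1.89323721e+00]
[[259.8, 222.1], [260.5, 288.7]]
-0.0,-0.0,-0.0,-0.0003,0.0004,0.0136,0,
-0.1,-0.0,-0.0,-0.0003,0.0004,0.0136,0,
0.0,-0.1,-0.0,-0.0003,0.0003,0.0136,0,
```

View pics/c4.png

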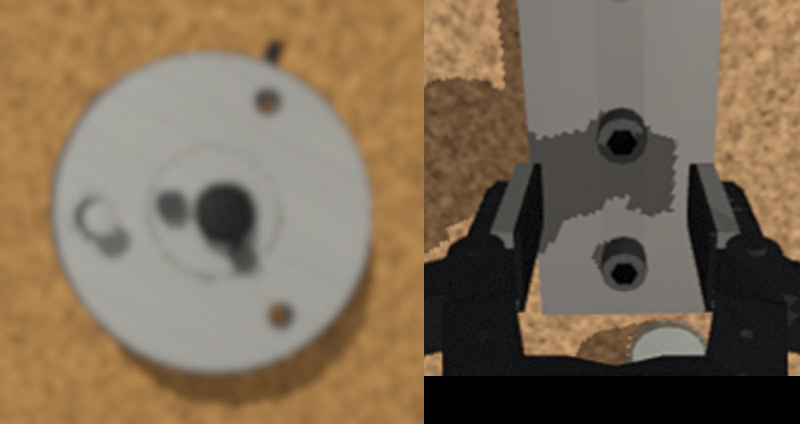

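The top crop shows dark, open holes at (267,101) and (280,315), so cover and flange are aligned. The wrist crop puts the screw within 0.5 px of prediction. Gripping.

Call:
carry_out(deltas=[0,0,0,-0.0005,0.0005,0.0135,0,0,0,0,-0.0005,0.0005,0.0135,0,0,-0.1,0,0,0,0.0125,0,0,0,0,0,0,0,0,0,0,0,0,0,0,1,0,0,0,0,0,0,1,0,0,0,0,0,0,1,0,0,0,0,0,0,1])

```text
clock: 16.02
eef_pos: [553.4, 159.8, 70.0]
tool_rot: [-3.139, 0.001, 1.893]
force: [1.2, -0.4, 1.9]
width: 14.9
gripper_force: 58.6
```

```bash
python3 -c "
from h import *
s=ctrl.read_state();print(s['clock'],s['eef_pos'].round(1),s['tool_rot'].round(3),s['width'],s['force'])
c=ctrl.calibration('top')
H=back(c,[(290+x/4-.375,195+y/4-.375) for x,y in [(267,101),(280,315)]],120)
Pp=back(c,[(290+100/4-.375,195+217/4-.375)],170)
print(H.round(1),Pp.round(1));C=np.array([512,-169,120])
for h in np.r_[H,Pp]: d=h-C;print(np.hypot(d[0],d[1]).round(1),np.degrees(np.arctan2(d[1],d[0])).round(1))
"
```

```text
16.025 [553.4 159.8  70. ] [-3.139e+00  1.000e-03  1.893e+00] 14.891898034544758 [ 1.18356227 -0.40158321  1.86751175]
[[ 565.9 -196.   120. ]
 [ 462.1 -200.9  120. ]] [[ 510.3 -108.3  170. ]]
60.3 -26.6
59.2 -147.4
60.8 91.6
```

```bash
python3 -c "
from h import *
plan([(553.4,159.8,125,108.5,2),(560,40,225,125,3),(565.6,-196.1,225,153,5)],1)"
```

```text
-0.1,0.0,-0.0,0.0,-0.0001,-0.0275,1,
-0.0,0.0,-0.0,0.0,0.0,-0.0275,1,
-0.0,0.0,-5.5,-0.0386,-0.0106,-0.0333,1,
-0.0,0.0,-5.5,-0.0374,-0.0142,-0.0333,1,
-0.1,0.0,-5.5,-0.0358,-0.0178,-0.0333,1,
0.0,0.0,-5.6,-0.0393,-0.0261,-0.0,1,
0.0,0.0,-5.6,-0.0366,-0.0299,-0.0,1,
0.0,0.0,-5.6,-0.0336,-0.0333,-0.0,1,
0.0,0.0,-5.6,-0.0301,-0.0364,-0.0,1,
0.0,0.0,-5.6,-0.0264,-0.0392,-0.0,1,
```

Call:
carry_out(deltas=[-0.1,0,0,0,0,-0.0275,1,0,0,0,0,0,-0.0275,1,0,0,-5.5,-0.0385,-0.0105,-0.0335,1,0,0,-5.5,-0.0375,-0.014,-0.0335,1,0,0,-5.5,-0.036,-0.018,-0.033,1,0,0,-5.6,-0.0395,-0.026,0,1,0,0,-5.6,-0.0365,-0.03,0,1,0,0,-5.6,-0.0335,-0.0335,0,1,0,0,-5.6,-0.03,-0.0365,0,1,0,0,-5.6,-0.0265,-0.039,0,1,0,0,0,0,0,0,1,0,0,0,0,0,0,1])

```text
clock: 17.52
eef_pos: [565.1, -196.0, 224.7]
tool_rot: [-3.14, -0.002, 2.669]
force: [0.4, 0.4, -0.1]
width: 14.7
gripper_force: 59.8
```

```bash
python3 -c "
from h import *
s=ctrl.read_state();print(s['clock'],s['eef_pos'].round(1),s['tool_rot'].round(4),s['width'],s['force'])
c=ctrl.calibration('wrist');w=ctrl.get_image('wrist');p=s['eef_pos']
print((proj(c,[p+[0,0,10],p-[0,0,2],p-[0,0,42],[565.7,-196.1,120]]).round(1)).tolist())
cv2.imwrite('pics/w5.png',cv2.resize(w[130:330,130:380],(750,600),interpolation=cv2.INTER_CUBIC)[:,:,::-1])
plan([(565.7,-196.1,168,153,3)],1)
"
```

```text
17.525 [ 565.1 -196.   224.7] [-3.1401e+00 -2.2000e-03  2.6693e+00] 14.720731783694516 [ 0.43689161  0.4321897  -0.13203194]
[[258.9, 252.0], [258.7, 241.3], [258.3, 214.5], [258.0, 188.8]]
-0.0,-0.0,0.0,-0.0003,-0.0002,0.019,1,
-0.1,-0.1,0.0,-0.0003,-0.0002,0.019,1,
0.0,-0.0,0.0,-0.0002,-0.0002,0.0189,1,
```

View pics/w5.png

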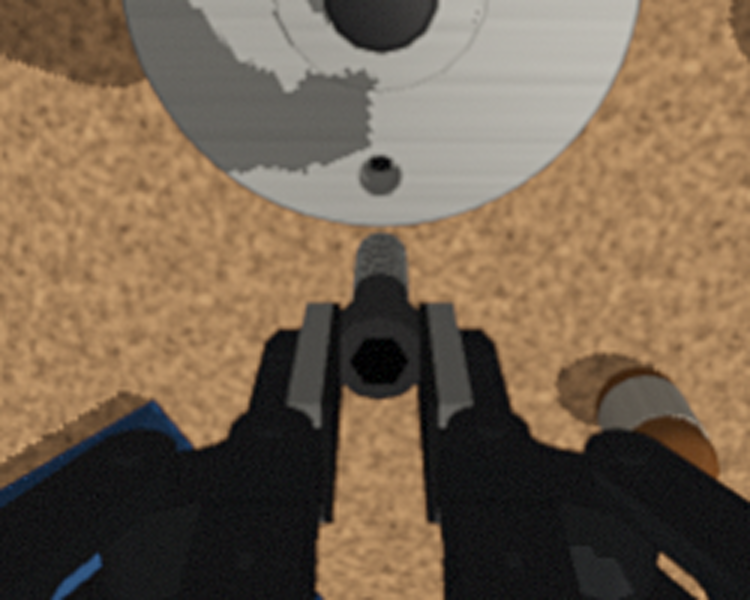

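The screw is held upright. Its shank end (257,214) and the hole (257,189) both match predictions. Lowering.

Call:
carry_out(deltas=[0,0,0,-0.0005,0,0.019,1,0,0,0,0,-0.0005,0.019,1,0,0,0,0,0,0.017,1,0,0,0,0,0,0.003,1,0,0,0,0,0,0.003,1,0,0,0,0,0,0.003,1,0,0,0,0,0,0,1])

```text
clock: 18.45
eef_pos: [565.7, -197.4, 161.2]
tool_rot: [-3.14, -0.001, 2.67]
force: [0.3, 0.6, -1.4]
width: 14.8
gripper_force: 59.8
```

Call:
carry_out(deltas=[0,0,0,0.0005,0.001,0.001,1,0,0,0,0,0,0.003,1,0,0,0,0,0,0.003,1,0,0,0,0,0,0.003,1,0,0,0,0,0,0,1])

```text
clock: 19.08
eef_pos: [565.4, -196.2, 150.7]
tool_rot: [-3.139, -0.002, 2.67]
force: [0.5, 0.4, -0.1]
width: 14.5
gripper_force: 59.8
```

Tip is at about 108.7 mm, right at the flange. Going further.

Call:
carry_out(deltas=[0,0,0,0,0,0.002,1,0,0,0,0,0,0.002,1,0,0,0,0,0,0.002,1,0,0,0,0,0,0,1])

```text
clock: 19.58
eef_pos: [565.5, -196.2, 144.8]
tool_rot: [-3.139, -0.001, 2.67]
force: [0.0, 0.1, -0.4]
width: 14.5
gripper_force: 59.8
```

Call:
carry_out(deltas=[0,0,0,0,0,0.004,1,0,0,0,0,0,0.004,1,0,0,0,0,0,0.004,1,0,0,0,0,0,0.004,1,0,0,0,0,0,0.003,1,0,0,0,0,0,0.002,1,0,0,0,0,0,0,1])

```text
clock: 20.45
eef_pos: [565.5, -196.2, 123.9]
tool_rot: [-3.139, -0.001, 2.67]
force: [-0.5, -0.1, -0.7]
width: 14.8
gripper_force: 59.8
```

Call:
carry_out(deltas=[0,0,0,0,0,0.0015,1,0,0,0,0,0,0,1,0,0,0,0,0,0,0.2,0,0,0,0,0,0,0.2,0,0,0,0,0,0,0.2,0,0,0,0,0,-0.02,0.2,0,0,0,0,0,-0.04,0.1,0,0,0,0,0,-0.04,0,0,0,0,0,0,0,0])

```text
clock: 21.58
eef_pos: [568.0, -196.1, 225.9]
tool_rot: [-3.141, 0.006, 2.67]
force: [-0.3, -0.2, -0.1]
width: 42.5
gripper_force: 0.0
```

```bash
python3 -c "
from h import *
s=ctrl.read_state();print(s['clock'],s['eef_pos'].round(1),s['tool_rot'].round(3),s['width'])
plan([(565,-60,220,135,3),(572,107.5,180,108.5,3),(572,107.5,110,108.5,2)],0)
"
```

```text
21.575 [ 568.  -196.1  225.9] [-3.141  0.006  2.67 ] 42.465589036587716
0.0,0.1,6.0,0.0215,0.04,0.0018,0,
0.0,0.1,6.0,0.0256,0.0375,0.0019,0,
0.0,0.1,6.0,0.0293,0.0346,0.0019,0,
0.0,0.0,8.8,0.0379,0.0411,0.0133,0,
0.0,0.0,8.8,0.0437,0.0348,0.0134,0,
0.0,0.0,8.9,0.0485,0.0278,0.0133,0,
0.0,0.0,-0.0,-0.0,-0.0,0.035,0,
0.0,0.0,-0.0,-0.0,-0.0001,0.035,0,
```

Call:
carry_out(deltas=[0,0.1,6,0.0215,0.04,0.002,0,0,0.1,6,0.0255,0.0375,0.002,0,0,0.1,6,0.0295,0.0345,0.002,0,0,0,8.8,0.038,0.041,0.0135,0,0,0,8.8,0.0435,0.035,0.0135,0,0,0,8.9,0.0485,0.028,0.0135,0,0,0,0,0,0,0.035,0,0,0,0,0,0,0.035,0,0,0,0,0,0,0,0,0,0,0,0,0,0,0])

```text
clock: 22.82
eef_pos: [569.6, 107.8, 106.8]
tool_rot: [-3.137, -0.004, 1.893]
force: [0.3, 0.6, 0.7]
width: 42.4
gripper_force: 0.0
```

```bash
python3 -c "
from h import *
s=ctrl.read_state();print(s['clock'],s['eef_pos'].round(1),s['tool_rot'].round(4))
c=ctrl.calibration('wrist');w=ctrl.get_image('wrist')
print(proj(c,[[572,107.5,80]]).round(1).tolist())
t=ctrl.get_image('top');a=cv2.resize(t[195:301,290:396],(424,424),interpolation=cv2.INTER_CUBIC)
b=cv2.resize(w[150:340,160:350],(376,376),interpolation=cv2.INTER_CUBIC)
o=np.zeros((424,800,3),np.uint8);o[:,:424]=a;o[:376,424:]=b
cv2.imwrite('pics/c6.png',o[:,:,::-1])
plan([(572,107.5,70,108.5,3)],0)
"
```

```text
22.825 [569.6 107.8 106.8] [-3.1371 -0.0037  1.893 ]
[[260.4, 223.8]]
-0.0,-0.1,-0.0,-0.0003,0.0005,0.0125,0,
-0.1,-0.0,-0.0,-0.0004,0.0006,0.0126,0,
-0.0,-0.1,-0.1,-0.0003,0.0005,0.0125,0,
```

View pics/c6.png

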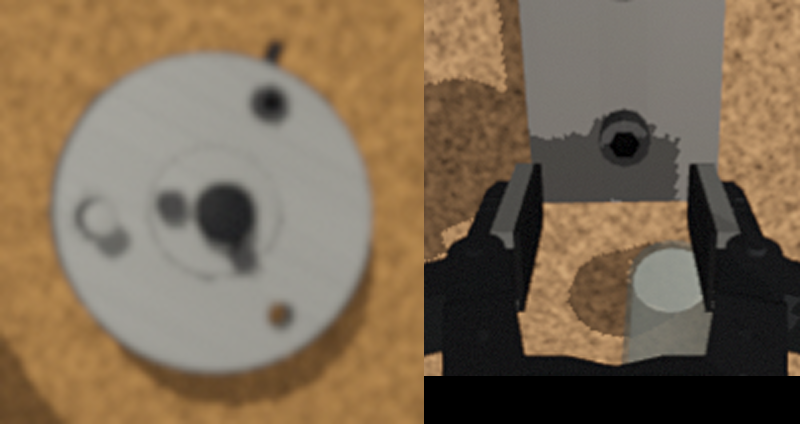

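Screw one is seated at (269,104) in the crop, and the second screw is within 1 px of prediction. Gripping it.

Call:
carry_out(deltas=[0,-0.1,0,-0.0005,0.0005,0.0125,0,-0.1,0,0,-0.0005,0.0005,0.0125,0,0,-0.1,0,0,0.0005,0.0115,0,0,0,0,0,0,0,0,0,0,0,0,0,0,1,0,0,0,0,0,0,1,0,0,0,0,0,0,1,0,0,0,0,0,0,1])

```text
clock: 23.92
eef_pos: [571.8, 107.8, 70.3]
tool_rot: [-3.14, -0.0, 1.893]
force: [2.0, 1.2, 1.6]
width: 14.8
gripper_force: 58.6
```

```bash
python3 -c "
from h import *
s=ctrl.read_state();print(s['clock'],s['eef_pos'].round(1),s['tool_rot'].round(3),s['width'],s['force'])
p=s['eef_pos']
plan([(p[0],p[1],125,108.5,2),(570,0,225,80,3),(462,-201.4,228,33,5)],1)
"
```

```text
23.925 [571.8 107.8  70.3] [-3.14  -0.     1.893] 14.809390663486305 [1.98978584 1.21197329 1.64541457]
-0.0,-0.0,-0.0,0.0,-0.0,-0.0274,1,
-0.1,-0.0,-0.0,0.0,-0.0001,-0.0273,1,
0.0,-0.0,9.5,-0.0339,-0.0119,-0.0334,1,
0.0,-0.0,9.5,-0.0353,-0.0062,-0.0333,1,
0.0,-0.0,9.5,-0.0359,-0.0002,-0.0334,1,
0.0,-0.0,9.4,-0.0434,-0.0143,-0.0006,1,
0.0,-0.0,9.4,-0.0452,-0.0069,-0.0006,1,
0.0,-0.0,9.4,-0.0457,0.0005,-0.0007,1,
0.0,-0.0,9.4,-0.045,0.0079,-0.0006,1,
0.0,-0.0,9.4,-0.0431,0.0153,-0.0006,1,
```

Call:
carry_out(deltas=[0,0,0,0,0,-0.0275,1,-0.1,0,0,0,0,-0.0275,1,0,0,9.5,-0.034,-0.012,-0.034,1,0,0,9.5,-0.0355,-0.006,-0.0335,1,0,0,9.5,-0.036,0,-0.0335,1,0,0,9.4,-0.0435,-0.0145,-0.0005,1,0,0,9.4,-0.045,-0.007,-0.0005,1,0,0,9.4,-0.0455,0.0005,-0.0005,1,0,0,9.4,-0.045,0.008,-0.0005,1,0,0,9.4,-0.043,0.0155,-0.0005,1,0,0,0,0,0,0,1,0,0,0,0,0,0,1])

```text
clock: 25.42
eef_pos: [461.7, -201.1, 228.4]
tool_rot: [-3.14, 0.002, 0.577]
force: [1.4, 0.6, -0.8]
width: 15.1
gripper_force: 59.9
```

```bash
python3 -c "
from h import *
s=ctrl.read_state();print(s['clock'],s['eef_pos'].round(1),s['tool_rot'].round(3),s['width'],s['force'])
plan([(461.9,-201.4,166,33,3)],1)
"
```

```text
25.425 [ 461.7 -201.1  228.4] [-3.14e+00  2.00e-03  5.77e-01] 15.077886247899668 [ 1.35505737  0.60281198 -0.75886343]
-0.0,0.0,0.0,0.0,0.0002,0.0208,1,
-0.1,0.1,0.0,0.0001,0.0001,0.0208,1,
-0.0,-0.0,0.0,-0.0,0.0002,0.0208,1,
```

Call:
carry_out(deltas=[0,0,0,0,0,0.021,1,-0.1,0.1,0,0,0,0.021,1,0,0,0,0,0,0.021,1,0,0,0,0,0,0,1,0,0,0,0,0,0,1])

```text
clock: 26.05
eef_pos: [462.7, -201.2, 166.0]
tool_rot: [3.14, -0.001, 0.577]
force: [0.5, -0.2, -0.4]
width: 14.7
gripper_force: 59.9
```

Call:
carry_out(deltas=[0,0,0,-0.0008,-0.0003,0.003,1,0,0,0,0,0,0.003,1,0,0,0,0,0,0.003,1,0,0,0,0,0,0.003,1,0,0,0,0,0,0,1])

```text
clock: 26.68
eef_pos: [460.7, -202.1, 153.4]
tool_rot: [3.141, 0.0, 0.575]
force: [-1.6, 0.7, 0.9]
width: 14.9
gripper_force: 60.0
```

Call:
carry_out(deltas=[0,0,0,0.0007,0,0.001,1,0,0,0,0,0,0.002,1,0,0,0,0,0,0.002,1,0,0,0,0,0,0.002,1,0,0,0,0,0,0,1])

```text
clock: 27.3
eef_pos: [461.2, -201.5, 146.1]
tool_rot: [3.141, 0.001, 0.576]
force: [-1.5, -0.1, -1.9]
width: 14.5
gripper_force: 59.9
```

Call:
carry_out(deltas=[0,0,0,0,0,0.004,1,0,0,0,0,0,0.004,1,0,0,0,0,0,0.004,1,0,0,0,0,0,0.004,1,0,0,0,0,0,0.004,1,0,0,0,0,0,0.002,1,0,0,0,0,0,0,1])

```text
clock: 28.18
eef_pos: [460.7, -201.9, 123.9]
tool_rot: [-3.142, 0.002, 0.575]
force: [-4.4, -0.4, -1.3]
width: 14.8
gripper_force: 60.1
```

Grasped at 70.3 mm, so home is a TCP height of about 122.3. Pressing lightly, releasing and rising.

Call:
carry_out(deltas=[0,0,0,0,0,0.0015,1,0,0,0,0,0,0,1,0,0,0,0,0,0,0.2,0,0,0,0,0,0,0.2,0,0,0,0,0,0,0.2,0,0,0,0,0,-0.02,0.2,0,0,0,0,0,-0.04,0.1,0,0,0,0,0,-0.05,0,0,0,0,-0.06,0,0,0,0,0,0,-0.06,0,0,0,0,0,0,-0.06,0,0,0,0,0,0,0,0,0,0])

```text
clock: 29.68
eef_pos: [306.6, -302.4, 233.3]
tool_rot: [3.14, 0.002, 0.567]
force: [0.8, 0.4, -0.5]
width: 42.8
gripper_force: 0.0
```

```bash
python3 -c "
from h import *
s=ctrl.read_state();print(s['clock'],s['eef_pos'].round(1))
t=ctrl.get_image('top');a=cv2.resize(t[195:295,290:390],(400,400),interpolation=cv2.INTER_CUBIC)
w=ctrl.get_image('side');b=cv2.resize(w[125:225,300:400],(400,400),interpolation=cv2.INTER_CUBIC)
cv2.imwrite('pics/c7.png',np.hstack([a,b])[:,:,::-1])
"
```

```text
29.675 [ 306.6 -302.4  233.3]
```

View pics/c7.png

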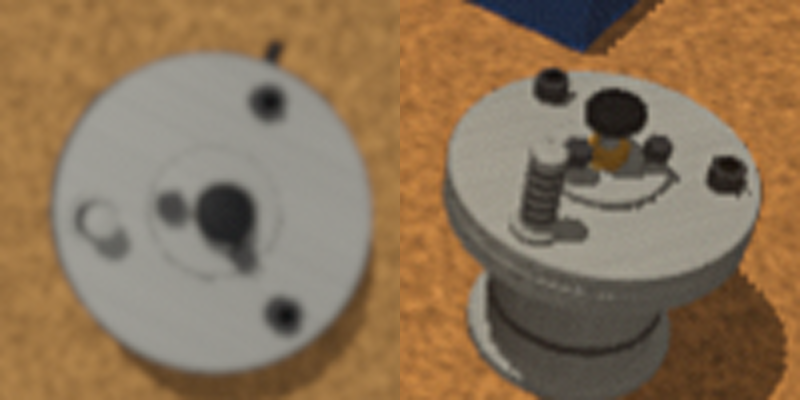

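The side view shows the pin's collar at (536,230) and both screw heads at (551,88) and (727,175) seated flat on the cover. The arm is clear, so I'm handing in.

```bash
python3 -c "
from cell import ctrl
print(ctrl.finish_job())"
```

```text
the job is handed in; nothing more can be done
None
```

I handed the job in at about 30 s of the 72 s allowed: the pin and both cap screws look fully home and upright in the last pictures and the arm is clear, but the hand-in returned no verdict.

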